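Send a carved plaque down the rocker chute to sanding

ROBOT

A 7-joint arm with a two-finger parallel gripper is mounted at the origin on the work surface. World frame = base frame: x ahead of the robot, y to its left, z up, the work surface at z = 0. Lengths are in m, angles in rad, forces in N, time in s.
With the tool pointing down it reaches from about 0.425 to 0.925 m from the base axis. Payload 6.8 kg.
Tool frame: the origin (TCP) lies on the front face of the gripper's body, between the roots of the fingers; the fingertips stand 73 mm ahead of it and the grasp point (between the pads) lies 54 mm ahead of it; z points along the fingers, y is the line along which they close (so a half turn about z gives the same grasp; the last joint's range is limited). The gripper opens to 85 mm and grips with 20 to 120 N. Pads are 22 mm wide; open, the fingers measure 114 mm over their backs; the gripper's body (76 mm by 85 mm) begins 54 mm behind the grasp point. The pads swing forward as they close: fully open they stand 13 mm farther back than shut.
Start: joints at [1.128, 0.477, 0.022, 1.555, -0.011, 1.109, -0.083], TCP at [0.222, -0.638, 0.304] pointing down, gripper open.
Joint ranges: [-2.96, 2.96], [-0.34, 2.1], [-1.41, 1.46], [0.24, 2.44], [-1.37, 4.51], [0.17, 1.92], [-2.96, 2.96]. Speed limits (rad/s): [2.39, 2.39, 3.14, 3.14, 3.14, 3.14, 3.14].

INTERFACE

Orientations are given as a unit quaternion [w, x, y, z].
In Python, from station import bot, optics gives the robot as it stands.
- The arm moves only by the tool drive_tool, never from a script. Its argument "deltas" is a list of rows, each an object with "gripper": the closure in counts, from 0 (fully open) to 255 (shut); "offset": the shift along the tool's x, y, z in units of 1000 mm (1.0 is 1000 mm), a list of three; "angular": the turn, a rotation vector about the tool's x, y, z in units of 45 degrees (1.0 is 45 degrees), a list of three. In form: [{"gripper": gripper, "offset": [dx, dy, dz], "angular": [rx, ry, rz]}, ...]. A call has 1 to 5 rows; each row is the pose to reach, as a shift and turn from the pose commanded when the call began, along the tool's axes at that moment; what a row does not reach only later rows make up. A row lasts 1/10 s, in which the tool goes at most 50 mm and 8.59 degrees, less where a joint would pass 70% of its speed; a pose out of reach is approached as far as the arm can. A call with a number of a shift or a turn outside -1 to 1 is refused whole. A call with a gripper value outside its range is refused whole. The fingers move at their own pace and stop on an object; "grip_force" is the grip in N (left out, the last holds). Time passes only in rows, so rows that repeat a pose let the fingers close. It gives the time, the measured TCP pose, the force, the opening and the grip force at its end, in the units of the state.
- bot.get_obs(): the state, without advancing time (a new reading comes with each control period).
- optics.read_camera(name): name is "side" or "top"; returns the picture (480x640x3 uint8, blue, green, red); there is no depth.
- optics.camera_model(name): a dict with "fx", "fy", "cx", "cy" (pixels), "cam_to_world" (4x4, takes a point from camera to world coordinates). Camera axes: x right, y up, looking along -z (the intrinsics and any distortion apply to the point x, -y, -z); pixel columns grow to the right and rows downward; lengths in m; the calibration is good to about 2 mm. A picture is of the moment at which its call begins. camera_model takes no time and is no camera call.
- bot.hand_in(): hands the job in; it is judged then, once.
The state is a dict: "t": time; "q": joint angles; "joint_vel": joint speeds; "joint_torque": joint torques, N m; "eef_pos": TCP position; "tool_rot": TCP orientation; "contact_force": force on the tool from outside, world axes, zero at the start; "torque": the same for the moment, N m; "gripper_width": opening from 0.0 (shut) to 1.0 (fully open); "grasp_force": force on a finger pad.
Only numpy, scipy, OpenCV 4.12 (cv2) and the standard library are available. Lean on these libraries where they do the work, as an engineer would, in place of code of your own. Each camera call takes 0.05 s, during which the arm holds its last target. There are 200 camera calls.

TASK

Send the pale carved plaque to sanding: lay it flat and lengthwise on the level rocker tray, let go, then nudge it gently towards the clear hood, little by little, until its own weight tips the tray. Take your hand away as soon as the tray starts to go, so that the plaque slides down into the sanding bay by itself and the tray swings back level; never press on the tray, and do not push or hold the plaque while it tips. Leave the dark plaque, mallet, brush and gouge where they are.

Things in the scene. Friction and masses are not known exactly. Their poses are not given: they have to be found in the camera images.
- pale_plaque: The pale, almost cream-coloured carved relief plaque to be sent: a wooden block 140 mm long (its x axis), 58 mm wide (y), 28 mm thick (z up), weighing roughly 110 to 165 g depending on the piece of wood (not told). Square sides, carving only on top. Origin: centre of its underside; its centre of mass is above the origin. At the start it lies flat on the bench to the robot's left.
- dark_plaque: Dark brown plaque of the same size and shape, also lying flat on the bench to the left; it stays where it is. Origin: centre of its underside. Which of the two lies nearer to the tray varies.
- tray: Aluminium rocker tray 340 mm long (x), 76 mm wide (y), on a cross shaft between two green brackets. Origin on the pivot axis, mid-length and mid-width, 181 mm above the bench; +x runs along the tray towards the clear hood (the plaque's way), z up when level. Brackets end below the deck. A rod on the +y side carries a brass balance weight, lower than the cheek tops, left anywhere along it.
- deck (a point): Top of the tray's flat slick deck straight above the pivot, mid-width (4 mm above the tray's origin, 185 mm above the bench), axes as the tray's. The deck runs from x = -170 to +170 mm. Cheeks along both sides rise 8 mm above the deck, 68 mm apart inside, so fingers holding the plaque must stay over 8 mm above it. Push along it slower than 0.1 m/s.
- rocker (a joint): Tilt of the tray (rad): 0 level, robot-side half on a rubber buffer; 0.45 fully tipped, far end down. It tips once the plaque's centre is 15 to 65 mm past the pivot (weights vary, not told), never before 10 mm. A fraction of a newton moves it. Just past balance it creeps for up to two seconds, then swings over, its other half rising; the plaque slides off by itself; emptied, it swings back.
- bay: Sanding bay beyond the tray: a polished steel slide between grey side walls, 270 mm long (x, as the tray's) and 130 mm wide inside, falling by 70 mm from its head (next to the tray, 85 mm above the bench) to its foot at the back wall; walls to 117 mm above the bench. Origin: 12 mm above the bench, mid-length and mid-width, 315 mm past the pivot along the tray's +x.
- hood: Clear acrylic dust hood over the bay, fixed, 285 mm long (x, as the tray's), 150 mm wide, from 117 to 240 mm above the bench; its open mouth begins 172 mm past the pivot. Origin: centre of its underside. The hand need not reach into it.
- mallet: Carver's round wooden mallet standing on its head, 86 mm in diameter, 244 mm tall, origin at the centre of its underside. Leave alone.
- bench_brush: Wooden bench brush with teal bristles, 290 mm long (x), 42 mm wide, 47 mm high, lying on its bristles; origin on the bench near its middle. Leave alone.
- gouge: Carving gouge with dark handle, 230 mm long (x), 30 mm thick, lying beyond the tray's loading end; origin on the bench near its middle. Leave alone.
Things that resemble listed ones, but are neither listed nor needed, are in the scene too. Of the things like the pale_plaque, leave any that is green or turquoise; of the rest the smaller one is meant.

How it is judged:
On the way, in this order (a step that is already met when the one before it is completed fails the run):
1. the pale plaque lies flat and lengthwise on the level tray, let go (x of pale_plaque in the frame of deck between -0.12 and 0.09 m and y of pale_plaque in the frame of deck between -0.02 and 0.02 m and z of pale_plaque in the frame of deck between -0.004 and 0.006 m and value of joint rocker below 0.04 rad and angle between the x axis of pale_plaque and the x axis of tray, either way round below 0.15 rad and contact force between the fingers and pale_plaque below 0.2 N and contact force between each of the fingers, the arm and tray below 0.2 N), for 0.2 s.
2. the plaque's own weight has tipped the tray, hands off (value of joint rocker above 0.35 rad and contact force between the fingers and pale_plaque below 0.2 N and contact force between each of the fingers, the arm and tray below 0.2 N), for 0.04 s.
At the end, for the whole second after the job is handed in: The pale plaque lies at rest on the slide with its whole length inside the sanding bay (centre at most 195 mm from the back wall, underside at most 70 mm above the bay underside), the tray has swung back level (within 0.04 rad) and the hand touches neither (x of pale_plaque in the frame of bay between -0.06 and 0.12 m and y of pale_plaque in the frame of bay between -0.06 and 0.06 m and z of pale_plaque in the frame of bay between -0.005 and 0.07 m and linear speed of pale_plaque below 0.03 m/s and value of joint rocker below 0.04 rad and contact force between the fingers and pale_plaque below 0.2 N and contact force between each of the fingers, the arm and tray below 0.2 N).
It fails at once if the hand presses the tray with more than 6 N (contact force between any of the fingers, the arm and tray above 6 N).
It fails at once if the hand touches the tray (over 0.3 N) while it is tipping (over 0.1 rad) (value of joint rocker above 0.1 rad and contact force between any of the fingers, the arm and tray above 0.3 N).
It fails at once if the hand still pushes or holds the plaque while the tray is tipping (over 0.1 rad) (value of joint rocker above 0.1 rad and contact force between the fingers and pale_plaque above 0.05 N).
It fails at once if the hand shoves the plaque along the level tray faster than 0.15 m/s (x of pale_plaque in the frame of deck between -0.17 and 0.17 m and y of pale_plaque in the frame of deck between -0.03 and 0.03 m and z of pale_plaque in the frame of deck between -0.004 and 0.002 m and value of joint rocker below 0.1 rad and contact force between the fingers and pale_plaque above 0.05 N and linear speed of pale_plaque above 0.15 m/s).
It fails at once if the dark plaque, mallet, brush or gouge is shifted by more than 30 mm (distance of any of dark_plaque, mallet, bench_brush, gouge from where it was at the start of the episode above 0.03 m).
It also fails if it takes over 72 s, if anything falls off the work surface, if the arm or the gripper's body presses on something with over 40 N, if the wrist force passes 120 N, or if a joint passes its speed limit or range.

## Working session

There is one attempt and no reset: what is moved stays moved. The work goes in short steps, Python scripts to look and compute and a tool call to move; the robot and the scene stay as the last step left them, time stands still between calls to the robot, and variables do not carry over. Pictures are saved under pics/ and viewed, at most 10 in all, crops included, and the job is handed in when it is done.

Besides the shell and the picture viewer there is one more tool, called as name([rows], argument=value, ...), one row to a line, values as JSON. drive_tool: Moves the arm, as the interface text tells. Its arguments: {"type":"object","properties":{"deltas":{"type":"array"},"grip_force":{"type":"number"}},"required":["deltas"]}

```bash
mkdir -p pics; python3 - <<'E'
from station import bot, optics
import cv2, numpy as np
for n in("top","side"):
    im=optics.read_camera(n); cv2.imwrite(f"pics/{n}0.png",im)
    m=optics.camera_model(n); print(n,{k:(np.round(v,4).tolist() if k=="cam_to_world" else v) for k,v in m.items()})
o=bot.get_obs(); print({k:np.round(v,3).tolist() for k,v in o.items()})
E
```

```text
top {'fx': 535.2733058274173, 'fy': 535.2733058274173, 'cx': 324.55870164395753, 'cy': 238.13066951493218, 'cam_to_world': [[-0.0211, 0.9834, -0.1802, 0.2699], [-0.9998, -0.022, -0.0032, 0.0612], [-0.0071, 0.1801, 0.9836, 1.3935], [0.0, 0.0, 0.0, 1.0]]}
side {'fx': 577.6148577323341, 'fy': 577.6148577323341, 'cx': 305.2997893417872, 'cy': 245.8872187146484, 'cam_to_world': [[-0.8522, 0.3785, -0.3611, -0.0263], [-0.5231, -0.6289, 0.5752, 0.9096], [-0.0094, 0.6791, 0.734, 1.2156], [0.0, 0.0, 0.0, 1.0]]}
{'t': 0.1, 'q': [1.128, 0.478, 0.022, 1.556, -0.011, 1.109, -0.083], 'joint_vel': [0.001, -0.003, 0.001, -0.001, 0.001, 0.001, 0.001], 'joint_torque': [0.005, -59.776, 1.614, -28.195, 0.013, 0.005, -0.0], 'eef_pos': [0.222, -0.637, 0.303], 'tool_rot': [-0.001, 0.986, 0.167, -0.0], 'contact_force': [0.382, -0.13, -0.102], 'torque': [0.036, -0.041, -0.028], 'grasp_force': 0.0, 'gripper_width': 0.999}
```

View pics/top0.png

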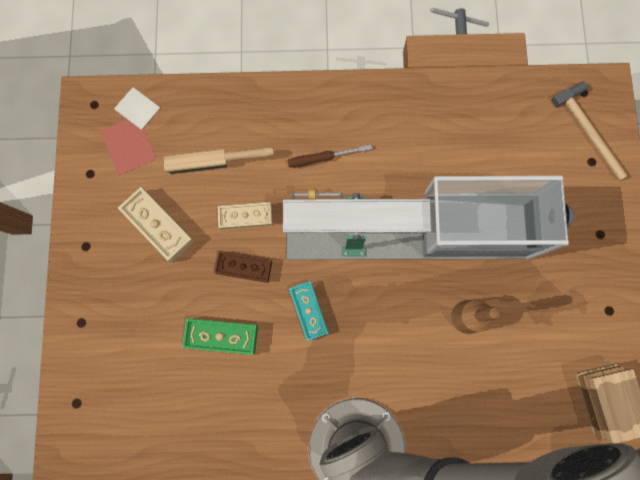

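View pics/side0.png

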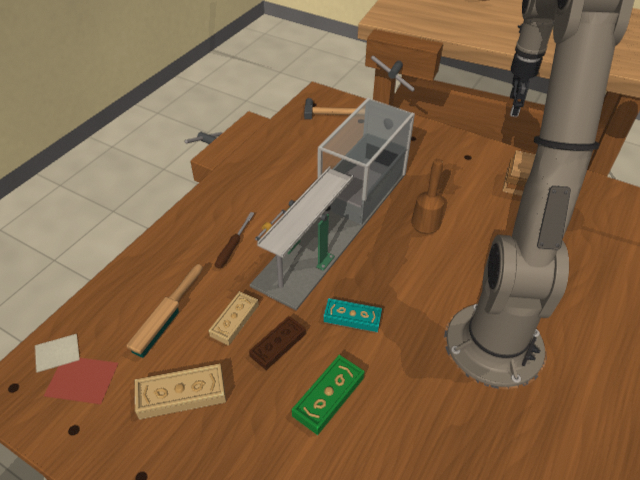

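```bash
cat > h.py <<'E'
from station import bot, optics
import cv2, numpy as np
def ray(n,px,z):
    m=optics.camera_model(n); T=np.array(m["cam_to_world"])
    p=np.atleast_2d(np.array(px,float))
    d=np.c_[(p[:,0]-m["cx"])/m["fx"],-(p[:,1]-m["cy"])/m["fy"],-np.ones(len(p))]@T[:3,:3].T
    return T[:3,3]+d*((z-T[2,3])/d[:,2])[:,None]
def proj(n,P):
    m=optics.camera_model(n); T=np.array(m["cam_to_world"])
    c=(np.atleast_2d(P)-T[:3,3])@T[:3,:3]
    return np.c_[m["cx"]-m["fx"]*c[:,0]/c[:,2], m["cy"]+m["fy"]*c[:,1]/c[:,2]]
E
python3 - <<'E'
from h import *
np.set_printoptions(precision=4,suppress=True)
im=cv2.imread("pics/top0.png"); h=cv2.cvtColor(im,cv2.COLOR_BGR2HSV)
print(h[205:232:2,245].tolist()); print(h[190:262:3,300].tolist())
c=im[180:300,200:440]; c=cv2.resize(c,None,fx=3.3,fy=3.3,interpolation=cv2.INTER_CUBIC)
s=cv2.imread("pics/side0.png")[160:350,190:370]; s=cv2.resize(s,None,fx=1,fy=1)
cv2.imwrite("pics/crop.png",c)
def rect(name,img,mask,z,lo=None):
    cs=max(cv2.findContours(mask,0,cv2.CHAIN_APPROX_NONE)[0],key=cv2.contourArea)
    b=cv2.boxPoints(cv2.minAreaRect(cs)); print(name,b.tolist()); print(ray(name,b,z)); return cs
m=np.zeros(h.shape[:2],np.uint8); m[195:235,205:280]=cv2.inRange(h,(10,30,190),(30,140,255))[195:235,205:280]
m=cv2.morphologyEx(m,cv2.MORPH_CLOSE,np.ones((5,5)));rect("top",im,m,.028)
m=np.zeros(h.shape[:2],np.uint8); m[190:260,280:430]=cv2.inRange(h,(0,0,190),(180,40,255))[190:260,280:430]
m=cv2.morphologyEx(m,cv2.MORPH_OPEN,np.ones((5,5)));rect("top",im,m,.19)
E
```

```text
[[19, 72, 202], [20, 68, 217], [20, 69, 218], [20, 71, 208], [19, 92, 197], [19, 88, 203], [19, 88, 182], [20, 68, 217], [19, 67, 218], [20, 70, 209], [22, 66, 196], [16, 112, 144], [14, 134, 160], [14, 136, 163]]
[[14, 133, 159], [12, 36, 154], [13, 116, 152], [13, 53, 165], [19, 11, 191], [23, 10, 212], [21, 8, 212], [18, 12, 213], [19, 10, 210], [23, 11, 211], [23, 10, 213], [23, 10, 211], [23, 10, 211], [17, 9, 203], [23, 14, 145], [23, 14, 149], [30, 12, 150], [25, 10, 150], [26, 12, 149], [30, 12, 151], [25, 10, 152], [27, 17, 148], [38, 14, 151], [13, 54, 138]]
top [[216.50588989257812, 205.57644653320312], [269.42352294921875, 201.505859375], [271.08233642578125, 223.070556640625], [218.16470336914062, 227.14114379882812]]
[[0.6134 0.3476 0.028 ]
 [0.6212 0.2085 0.028 ]
 [0.5632 0.2043 0.028 ]
 [0.5554 0.3424 0.028 ]]
top [[283.0, 200.0], [429.0, 200.0], [429.0, 231.0], [283.0, 231.0]]
[[ 0.5824  0.1595  0.19  ]
 [ 0.5747 -0.1782  0.19  ]
 [ 0.5017 -0.1741  0.19  ]
 [ 0.5092  0.1601  0.19  ]]
```

View pics/crop.png

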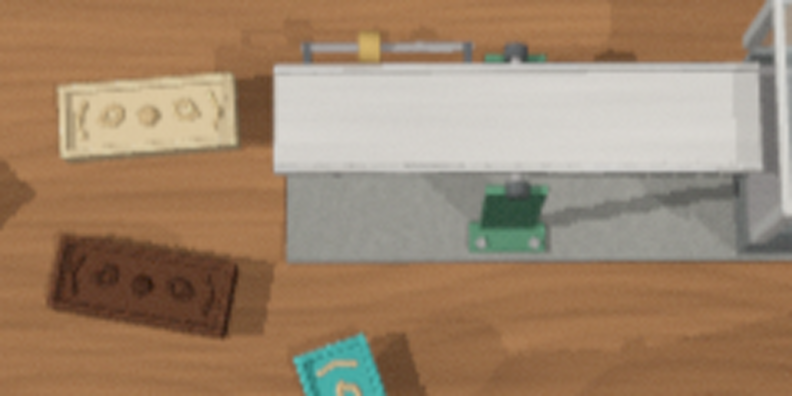

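```bash
cat >> h.py <<'E'
from scipy.spatial.transform import Rotation as R
def go(pos,yawy=None):
    """offset/angular from measured pose to TCP pos, tool y at world yaw yawy (deg), tool straight down"""
    o=bot.get_obs(); r=R.from_quat(np.roll(o["tool_rot"],-1))
    off=r.inv().apply(np.array(pos)-o["eef_pos"]); a=np.zeros(3)
    if yawy is not None:
        y=np.array([np.cos(np.radians(yawy)),np.sin(np.radians(yawy)),0]); z=np.array([0,0,-1.])
        t=R.from_matrix(np.c_[np.cross(y,z),y,z]); a=np.degrees((r.inv()*t).as_rotvec())/45
    print("eef",np.round(o["eef_pos"],4),"t",o["t"],"off",np.round(off,4),"ang",np.round(a,3))
E
python3 - <<'E'
from h import *
np.set_printoptions(precision=4,suppress=True)
im=cv2.imread("pics/top0.png"); g=cv2.cvtColor(im,cv2.COLOR_BGR2GRAY).astype(float); h=cv2.cvtColor(im,cv2.COLOR_BGR2HSV)
def sub(prof,lev):   # first crossing downwards, subpixel
    i=np.argmax(prof<lev); return i-1+(prof[i-1]-lev)/(prof[i-1]-prof[i])
xs=np.arange(290,425)
lo=[215+sub(g[215:245,x],180) for x in xs]; up=[215-sub(g[215:180:-1,x],175) for x in xs]
for e in (up,lo):
    k=np.polyfit(xs,e,1); 
    e=np.array(e); ok=abs(e-np.polyval(k,xs))<.7; k=np.polyfit(xs[ok],e[ok],1)
    print(k, ray("top",[[290,np.polyval(k,290)],[425,np.polyval(k,425)]],.193))
le=np.median([300-sub(g[r,300:270:-1],185) for r in range(206,228)]); print("end",le,ray("top",[[le,215.5]],.185))
# shaft stubs (dark grey) near col 356
print("shaft", ray("top",[[356.2,236.5]],.181), ray("top",[[356.2,195.5]],.181))
# plaque subpixel edges
L=[];U=[]
xs=np.arange(222,268)
w=h[...,1].astype(float)
for x in xs:
    c=np.where((h[195:235,x,1]<100)&(h[195:235,x,2]>185))[0]+195; U.append(c.min()); L.append(c.max())
for e in(U,L):
    k=np.polyfit(xs,e,1); print("plaq",k,ray("top",[[222,np.polyval(k,222)],[267,np.polyval(k,267)]],.028))
go([.55,-.2,.42]); go([.588,.276,.42],3.2)
E
```

```text
[ -0.0016 199.9468] [[ 0.5825  0.1431  0.193 ]
 [ 0.5759 -0.1685  0.193 ]]
[ -0.001  231.5717] [[ 0.5076  0.1438  0.193 ]
 [ 0.501  -0.1644  0.193 ]]
end 283.0819397993311 [[0.5467 0.16   0.185 ]]
shaft [[ 0.4943 -0.0078  0.181 ]] [[ 0.5916 -0.0109  0.181 ]]
plaq [ -0.071  221.4141] [[0.6129 0.3331 0.028 ]
 [0.6188 0.2149 0.028 ]]
plaq [ -0.0744 242.837 ] [[0.5574 0.3324 0.028 ]
 [0.5637 0.215  0.028 ]]
eef [ 0.2216 -0.6371  0.303 ] t 0.1 off [ 0.4537 -0.3052 -0.1165] ang [0. 0. 0.]
eef [ 0.2216 -0.6371  0.303 ] t 0.1 off [ 0.646  -0.7423 -0.1159] ang [-0.002 -0.001 -1.645]
```

drive_tool([
  {"gripper":0,"offset":[0,0,-0.05],"angular":[0,0,0]},
  {"gripper":0,"offset":[0,0,-0.1],"angular":[0,0,0]},
  {"gripper":0,"offset":[0.03,-0.02,-0.12],"angular":[0,0,0]},
  {"gripper":0,"offset":[0.07,-0.045,-0.12],"angular":[0,0,0]},
  {"gripper":0,"offset":[0.11,-0.07,-0.12],"angular":[0,0,0]},
], grip_force=40)

```text
t: 0.6
eef_pos: [0.3031, -0.5344, 0.4245]
tool_rot: [0.001, 0.986, 0.166, 0.0]
contact_force: [1.2, -0.4, -1.1]
gripper_width: 0.999
grasp_force: 0.0
```

drive_tool([
  {"gripper":0,"offset":[0.038,-0.025,0],"angular":[0,0,0]},
  {"gripper":0,"offset":[0.076,-0.05,0],"angular":[0,0,0]},
  {"gripper":0,"offset":[0.114,-0.075,0],"angular":[0,0,0]},
  {"gripper":0,"offset":[0.152,-0.1,0],"angular":[0,0,0]},
  {"gripper":0,"offset":[0.19,-0.125,0],"angular":[0,0,0]},
])

```text
t: 1.1
eef_pos: [0.4417, -0.3531, 0.4237]
tool_rot: [-0.0, 0.986, 0.167, -0.0]
contact_force: [0.3, -0.9, -0.6]
gripper_width: 1.001
grasp_force: 0.0
```

drive_tool([
  {"gripper":0,"offset":[0.038,-0.026,0],"angular":[0,0,-0.15]},
  {"gripper":0,"offset":[0.076,-0.053,0],"angular":[0,0,-0.3]},
  {"gripper":0,"offset":[0.114,-0.08,0],"angular":[0,0,-0.45]},
  {"gripper":0,"offset":[0.15,-0.11,0],"angular":[0,0,-0.6]},
  {"gripper":0,"offset":[0.165,-0.15,0],"angular":[0,0,-0.75]},
])

```text
t: 1.6
eef_pos: [0.5495, -0.1568, 0.423]
tool_rot: [-0.001, 0.894, 0.448, 0.0]
contact_force: [1.1, 0.0, 0.1]
gripper_width: 1.001
grasp_force: 0.0
```

```bash
python3 -c "
from h import *
go([.588,.276,.42],3)"
```

```text
eef [ 0.5495 -0.1568  0.423 ] t 1.6 off [ 0.3699 -0.2279  0.0035] ang [-0.001 -0.001 -0.883]
```

drive_tool([
  {"gripper":0,"offset":[0.038,-0.0235,0],"angular":[0,0,0]},
  {"gripper":0,"offset":[0.076,-0.047,0],"angular":[0,0,0]},
  {"gripper":0,"offset":[0.114,-0.07,0],"angular":[0,0,0]},
  {"gripper":0,"offset":[0.152,-0.094,0],"angular":[0,0,0]},
  {"gripper":0,"offset":[0.19,-0.117,0],"angular":[0,0,0]},
])

```text
t: 2.1
eef_pos: [0.5684, 0.0649, 0.4237]
tool_rot: [0.0, 0.895, 0.446, -0.0]
contact_force: [1.0, -0.3, -0.0]
gripper_width: 0.997
grasp_force: 0.0
```

drive_tool([
  {"gripper":0,"offset":[0.038,-0.0235,0],"angular":[0,0,-0.18]},
  {"gripper":0,"offset":[0.076,-0.047,0],"angular":[0,0,-0.36]},
  {"gripper":0,"offset":[0.114,-0.07,0],"angular":[0,0,-0.54]},
  {"gripper":0,"offset":[0.15,-0.094,0],"angular":[0,0,-0.72]},
  {"gripper":0,"offset":[0.18,-0.111,0],"angular":[0,0,-0.883]},
])

```text
t: 2.6
eef_pos: [0.5879, 0.2765, 0.4235]
tool_rot: [-0.001, 0.688, 0.726, -0.0]
contact_force: [0.7, -0.1, 0.4]
gripper_width: 0.999
grasp_force: 0.0
```

drive_tool([
  {"gripper":0,"offset":[0,0,0.05],"angular":[0,0,0]},
  {"gripper":0,"offset":[0,0,0.1],"angular":[0,0,0]},
  {"gripper":0,"offset":[0,0,0.15],"angular":[0,0,0]},
  {"gripper":0,"offset":[0,0,0.2],"angular":[0,0,0]},
  {"gripper":0,"offset":[0,0,0.22],"angular":[0,0,0]},
])

```text
t: 3.1
eef_pos: [0.5863, 0.2717, 0.1979]
tool_rot: [-0.001, 0.69, 0.723, -0.004]
contact_force: [0.7, -0.8, -0.0]
gripper_width: 1.001
grasp_force: 0.0
```

```bash
python3 -c "
from h import *
cv2.imwrite('pics/a.png',np.hstack([optics.read_camera('top')[130:330,130:430],cv2.resize(optics.read_camera('side')[200:420,120:420],None,fx=1,fy=1)[:200]]))
go([.588,.276,.084],3)"
```

```text
eef [0.5868 0.2722 0.1995] t 3.2 off [0.0042 0.0022 0.1154] ang [-0.009  0.004 -0.007]
```

View pics/a.png

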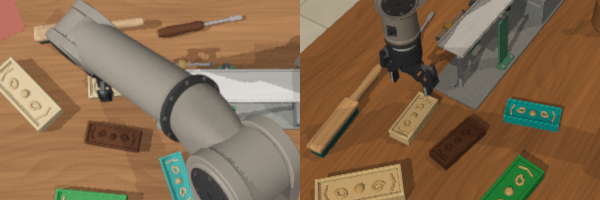

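drive_tool([
  {"gripper":0,"offset":[0.004,0.002,0.04],"angular":[0,0,0]},
  {"gripper":0,"offset":[0.004,0.002,0.08],"angular":[0,0,0]},
  {"gripper":0,"offset":[0.004,0.002,0.105],"angular":[0,0,0]},
  {"gripper":0,"offset":[0.004,0.002,0.118],"angular":[0,0,0]},
  {"gripper":0,"offset":[0.004,0.002,0.118],"angular":[0,0,0]},
])

```text
t: 3.7
eef_pos: [0.5905, 0.2778, 0.0856]
tool_rot: [-0.0, 0.691, 0.723, -0.0]
contact_force: [-0.7, -0.3, 1.1]
gripper_width: 0.999
grasp_force: 0.0
```

```bash
python3 -c "
from h import *
cv2.imwrite('pics/b.png',cv2.resize(optics.read_camera('side')[240:380,170:330],None,fx=4,fy=4,interpolation=2))
go([.588,.276,.084],3)"
```

```text
eef [0.5912 0.2783 0.087 ] t 3.75 off [-0.0022 -0.0033  0.003 ] ang [ 0.001 -0.001 -0.008]
```

View pics/b.png

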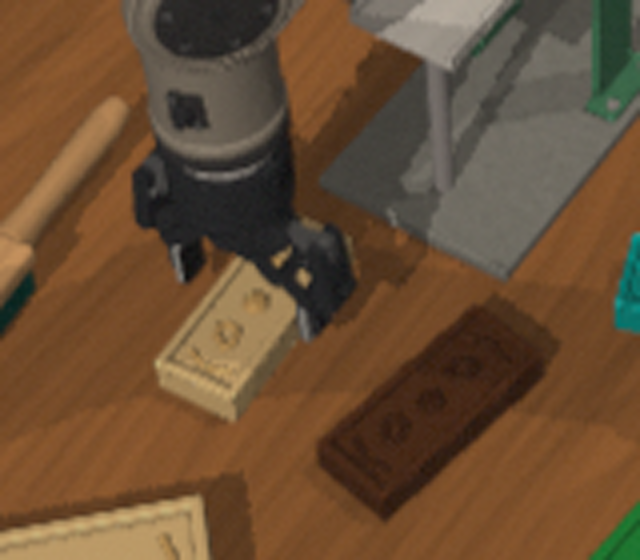

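drive_tool([
  {"gripper":0,"offset":[-0.002,-0.003,0.003],"angular":[0,0,0]},
  {"gripper":255,"offset":[-0.002,-0.003,0.003],"angular":[0,0,0]},
  {"gripper":255,"offset":[-0.002,-0.003,0.003],"angular":[0,0,0]},
  {"gripper":255,"offset":[-0.002,-0.003,0.003],"angular":[0,0,0]},
  {"gripper":255,"offset":[-0.002,-0.003,0.003],"angular":[0,0,0]},
], grip_force=50)

```text
t: 4.25
eef_pos: [0.5883, 0.276, 0.0844]
tool_rot: [0.001, 0.691, 0.723, 0.001]
contact_force: [-1.2, -1.3, 7.0]
gripper_width: 0.661
grasp_force: 54.4
```

drive_tool([
  {"gripper":255,"offset":[0,0,0],"angular":[0,0,0]},
  {"gripper":255,"offset":[0,0,0],"angular":[0,0,0]},
  {"gripper":255,"offset":[0,0,0],"angular":[0,0,0]},
])

```text
t: 4.55
eef_pos: [0.5883, 0.276, 0.0844]
tool_rot: [0.001, 0.691, 0.723, 0.001]
contact_force: [-1.9, -1.2, 6.1]
gripper_width: 0.657
grasp_force: 54.4
```

drive_tool([
  {"gripper":255,"offset":[0,0,-0.03],"angular":[0,0,0]},
  {"gripper":255,"offset":[0,0,-0.07],"angular":[0,0,0]},
  {"gripper":255,"offset":[0,0,-0.12],"angular":[0,0,0]},
  {"gripper":255,"offset":[0,0,-0.17],"angular":[0,0,0]},
  {"gripper":255,"offset":[0,0,-0.22],"angular":[0,0,0]},
])

```text
t: 5.05
eef_pos: [0.5872, 0.2755, 0.3051]
tool_rot: [0.0, 0.69, 0.723, -0.0]
contact_force: [0.7, 0.8, -2.0]
gripper_width: 0.664
grasp_force: 54.0
```

drive_tool([
  {"gripper":255,"offset":[0,0,-0.03],"angular":[0,0,0]},
  {"gripper":255,"offset":[0,0,-0.04],"angular":[0,0,0]},
  {"gripper":255,"offset":[0,0,-0.04],"angular":[0,0,0]},
])

```text
t: 5.35
eef_pos: [0.5879, 0.2759, 0.3442]
tool_rot: [0.001, 0.691, 0.723, 0.001]
contact_force: [1.3, -0.4, -2.4]
gripper_width: 0.664
grasp_force: 54.1
```

```bash
python3 -c "
from h import *
go([.542,.0053,.32],-1.2)
o=bot.get_obs();print(o['gripper_width'],o['contact_force'])"
```

```text
eef [0.5879 0.2759 0.3442] t 5.35 off [-0.2682 -0.0584  0.0239] ang [ 0.003 -0.001  0.086]
0.6644190000901887 [ 1.28785011 -0.37429412 -2.43791649]
```

drive_tool([
  {"gripper":255,"offset":[-0.035,-0.008,0],"angular":[0,0,0]},
  {"gripper":255,"offset":[-0.075,-0.016,0],"angular":[0,0,0]},
  {"gripper":255,"offset":[-0.115,-0.025,0],"angular":[0,0,0]},
  {"gripper":255,"offset":[-0.155,-0.034,0],"angular":[0,0,0]},
  {"gripper":255,"offset":[-0.195,-0.042,0],"angular":[0,0,0]},
])

```text
t: 5.85
eef_pos: [0.5532, 0.0768, 0.3401]
tool_rot: [-0.001, 0.69, 0.723, -0.002]
contact_force: [0.8, 0.9, -0.8]
gripper_width: 0.659
grasp_force: 54.0
```

drive_tool([
  {"gripper":255,"offset":[-0.035,-0.008,0],"angular":[0,0,0.043]},
  {"gripper":255,"offset":[-0.06,-0.014,0],"angular":[0,0,0.086]},
  {"gripper":255,"offset":[-0.073,-0.016,0.01],"angular":[0,0,0.086]},
  {"gripper":255,"offset":[-0.073,-0.016,0.024],"angular":[0,0,0.086]},
  {"gripper":255,"offset":[-0.073,-0.016,0.024],"angular":[0,0,0.086]},
])

```text
t: 6.35
eef_pos: [0.5407, 0.0063, 0.3153]
tool_rot: [-0.002, 0.714, 0.7, -0.002]
contact_force: [-0.5, 1.2, -0.3]
gripper_width: 0.662
grasp_force: 54.0
```

```bash
python3 -c "
from h import *
cv2.imwrite('pics/c.png',cv2.resize(optics.read_camera('side')[130:320,220:380],None,fx=3.1,fy=3.1,interpolation=2))
go([.542,.0053,.271],-1.2)"
```

```text
eef [0.5413 0.0071 0.3167] t 6.4 off [-0.0018  0.0009  0.0457] ang [-0.005 -0.001  0.004]
```

View pics/c.png

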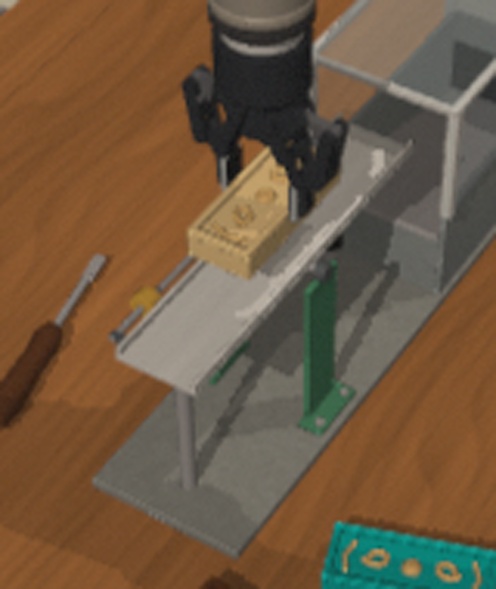

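drive_tool([
  {"gripper":255,"offset":[-0.001,0.001,0.012],"angular":[0,0,0]},
  {"gripper":255,"offset":[-0.002,0.001,0.024],"angular":[0,0,0]},
  {"gripper":255,"offset":[-0.002,0.001,0.034],"angular":[0,0,0]},
  {"gripper":255,"offset":[-0.002,0.001,0.04],"angular":[0,0,0]},
  {"gripper":255,"offset":[-0.002,0.001,0.043],"angular":[0,0,0]},
])

```text
t: 6.9
eef_pos: [0.5428, 0.0034, 0.2749]
tool_rot: [-0.0, 0.714, 0.7, -0.0]
contact_force: [0.4, -1.0, -1.0]
gripper_width: 0.664
grasp_force: 54.1
```

drive_tool([
  {"gripper":255,"offset":[0,0,0],"angular":[0,0,0]},
  {"gripper":255,"offset":[0,0,0.001],"angular":[0,0,0]},
  {"gripper":255,"offset":[0,0,0.001],"angular":[0,0,0]},
])

```text
t: 7.2
eef_pos: [0.5433, 0.0032, 0.2753]
tool_rot: [0.0, 0.715, 0.7, 0.0]
contact_force: [0.7, 0.8, -0.4]
gripper_width: 0.661
grasp_force: 54.1
```

```bash
python3 -c "
from h import *
cv2.imwrite('pics/d.png',cv2.resize(optics.read_camera('side')[170:290,240:360],None,fx=4.5,fy=4.5,interpolation=2))
go([.542,.0053,.2695],-1.2);print(bot.get_obs()['contact_force'])"
```

```text
eef [0.5433 0.0033 0.2753] t 7.25 off [ 0.002  -0.0014  0.0058] ang [ 0.001  0.    -0.   ]
[-0.35041189 -0.50564984 -1.87305889]
```

View pics/d.png

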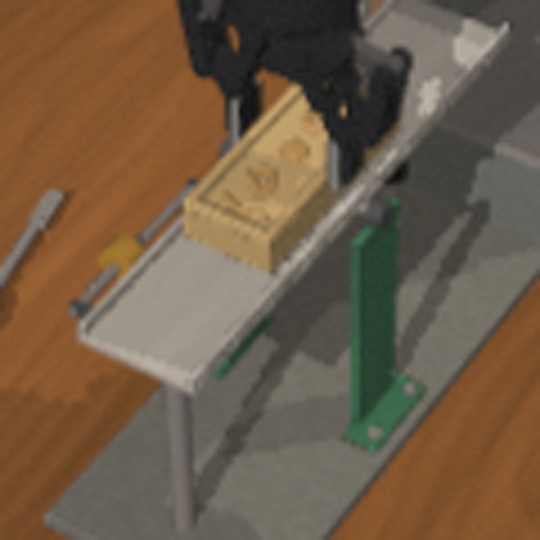

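drive_tool([
  {"gripper":255,"offset":[0.002,-0.001,0.002],"angular":[0,0,0]},
  {"gripper":255,"offset":[0.002,-0.001,0.004],"angular":[0,0,0]},
  {"gripper":255,"offset":[0.002,-0.001,0.0045],"angular":[0,0,0]},
  {"gripper":255,"offset":[0.002,-0.001,0.0045],"angular":[0,0,0]},
])

```text
t: 7.65
eef_pos: [0.5421, 0.0053, 0.2703]
tool_rot: [-0.0, 0.714, 0.7, -0.0]
contact_force: [-0.3, -1.1, -1.2]
gripper_width: 0.662
grasp_force: 54.1
```

```bash
python3 -c "
from h import *
go([.542,.0053,.2695],-1.2);print(bot.get_obs()['contact_force'])"
```

```text
eef [0.5421 0.0053 0.2703] t 7.65 off [ 0.     -0.0001  0.0008] ang [-0.  0. -0.]
[-0.34478964 -1.14829621 -1.1791705 ]
```

Hovering about 1 mm above the deck: release and rise.

drive_tool([
  {"gripper":0,"offset":[0,0,0],"angular":[0,0,0]},
  {"gripper":0,"offset":[0,0,0],"angular":[0,0,0]},
  {"gripper":0,"offset":[0,0,0],"angular":[0,0,0]},
  {"gripper":0,"offset":[0,0,0],"angular":[0,0,0]},
  {"gripper":0,"offset":[0,0,0],"angular":[0,0,0]},
])

```text
t: 8.15
eef_pos: [0.5422, 0.0053, 0.2705]
tool_rot: [0.0, 0.715, 0.7, 0.0]
contact_force: [0.7, -0.4, 0.1]
gripper_width: 0.998
grasp_force: 0.0
```

drive_tool([
  {"gripper":0,"offset":[0,0,-0.02],"angular":[0,0,0]},
  {"gripper":0,"offset":[0,0,-0.06],"angular":[0,0,0]},
  {"gripper":0,"offset":[0,0,-0.1],"angular":[0,0,0]},
  {"gripper":0,"offset":[0.03,0,-0.1],"angular":[0,0,0]},
  {"gripper":0,"offset":[0.07,0,-0.1],"angular":[0,0,0]},
])

```text
t: 8.65
eef_pos: [0.5446, 0.0738, 0.372]
tool_rot: [0.001, 0.716, 0.698, 0.001]
contact_force: [1.1, -0.1, -0.4]
gripper_width: 0.997
grasp_force: 0.0
```

drive_tool([
  {"gripper":255,"offset":[0.04,0,0],"angular":[0,0,0]},
  {"gripper":255,"offset":[0.05,0,0],"angular":[0,0,0]},
  {"gripper":255,"offset":[0.05,0,0],"angular":[0,0,0]},
  {"gripper":255,"offset":[0.05,0,0],"angular":[0,0,0]},
  {"gripper":255,"offset":[0.05,0,0],"angular":[0,0,0]},
])

```text
t: 9.15
eef_pos: [0.545, 0.1232, 0.3702]
tool_rot: [0.0, 0.716, 0.699, -0.0]
contact_force: [0.8, -0.0, 0.2]
gripper_width: 0.147
grasp_force: 0.0
```

```bash
python3 - <<'E'
from h import *
np.set_printoptions(precision=4,suppress=True)
s=optics.read_camera('side'); cv2.imwrite('pics/s1.png',s)
cv2.imwrite('pics/e.png',cv2.resize(s[150:290,220:380],None,fx=4,fy=4,interpolation=2))
go([.542,.16,.278],-1.2)
E
```

```text
eef [0.545  0.1233 0.3702] t 9.2 off [ 0.0367 -0.0039  0.0922] ang [-0.     0.001 -0.004]
```

View pics/e.png

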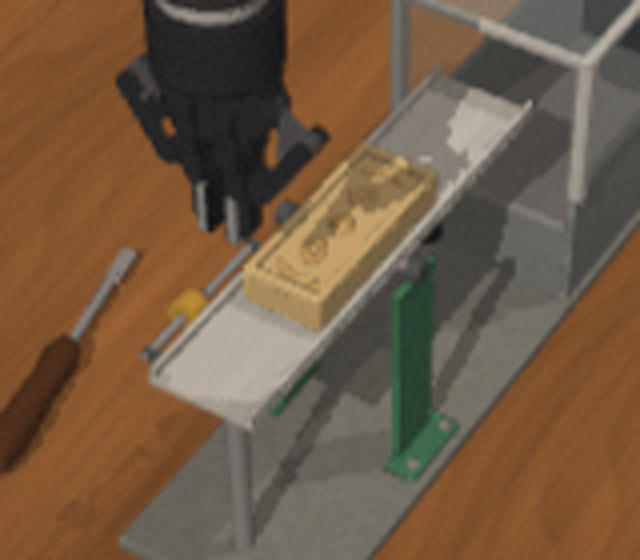

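drive_tool([
  {"gripper":255,"offset":[0,0,0.03],"angular":[0,0,0]},
  {"gripper":255,"offset":[0,0,0.065],"angular":[0,0,0]},
  {"gripper":255,"offset":[0,0,0.09],"angular":[0,0,0]},
  {"gripper":255,"offset":[0,0,0.098],"angular":[0,0,0]},
  {"gripper":255,"offset":[0,0,0.098],"angular":[0,0,0]},
], grip_force=20)

```text
t: 9.7
eef_pos: [0.5445, 0.1242, 0.2716]
tool_rot: [-0.0, 0.715, 0.699, -0.001]
contact_force: [-0.2, 0.1, -0.4]
gripper_width: -0.001
grasp_force: 0.0
```

```bash
cat >> h.py <<'E'
P=np.array([.5417,-.0097]); D=np.array([-.0213,-.9998])
def look(save=None,n=1):
    ref=cv2.imread("pics/s1.png")[236:262,252:292]
    for _ in range(n):
        s=optics.read_camera("side"); r=cv2.matchTemplate(s[196:282,232:312],ref,cv2.TM_CCOEFF_NORMED)
        _,v,_,l=cv2.minMaxLoc(r); x,y=l
        sy=0
        if 0<y<r.shape[0]-1: a,b,c=r[y-1:y+2,x]; sy=.5*(a-c)/(a-2*b+c)
        o=bot.get_obs(); e=o["eef_pos"]
        print("t",round(float(o["t"]),2),"shift",l[0]-20,round(l[1]-40+float(sy),2),"score",round(v,3),"X",np.round((e[:2]-P)@D,4),"lat",np.round((e[:2]-P)@np.array([-D[1],D[0]]),4),"z",round(float(e[2]),4))
    if save: cv2.imwrite(save,cv2.resize(s[150:290,220:380],None,fx=4,fy=4,interpolation=2))
E
python3 -c "
from h import *
look()
for p in ([299.5,232],[282,222.5]): print((ray('side',[p],.185)[0,:2]-P)@D)
print(bot.get_obs()['contact_force'],bot.get_obs()['gripper_width'])"
```

```text
t 9.75 shift 0 0.72 score 0.915 X -0.1345 lat 0.0005 z 0.2729
-0.07851138480644594
-0.07409828304017244
[ 0.31399023 -0.1391805   0.41433312] -9.715127628013139e-05
```

drive_tool([
  {"gripper":255,"offset":[-0.02,0,0],"angular":[0,0,0]},
  {"gripper":255,"offset":[-0.029,0,0],"angular":[0,0,0]},
  {"gripper":255,"offset":[-0.034,0,0],"angular":[0,0,0]},
  {"gripper":255,"offset":[-0.039,0,0],"angular":[0,0,0]},
  {"gripper":255,"offset":[-0.044,0,0],"angular":[0,0,0]},
])

```text
t: 10.25
eef_pos: [0.544, 0.0816, 0.273]
tool_rot: [0.0, 0.714, 0.7, 0.001]
contact_force: [0.4, 0.4, 0.5]
gripper_width: -0.001
grasp_force: 0.2
```

drive_tool([
  {"gripper":255,"offset":[-0.005,0,0],"angular":[0,0,0]},
  {"gripper":255,"offset":[-0.01,0,0],"angular":[0,0,0]},
  {"gripper":255,"offset":[-0.015,0,0],"angular":[0,0,0]},
  {"gripper":255,"offset":[-0.015,0,0],"angular":[0,0,0]},
  {"gripper":255,"offset":[-0.011,0,-0.035],"angular":[0,0,0]},
])

```text
t: 10.75
eef_pos: [0.5413, 0.0685, 0.3036]
tool_rot: [-0.003, 0.715, 0.699, -0.004]
contact_force: [-0.2, 0.5, -0.3]
gripper_width: 0.005
grasp_force: 0.0
```

```bash
python3 -c "
from h import *
look('pics/f.png',2)"
```

```text
t 10.8 shift 0 0.15 score 0.985 X -0.0811 lat 0.0012 z 0.3119
t 10.85 shift 0 0.15 score 0.983 X -0.0814 lat 0.0018 z 0.311
```

View pics/f.png

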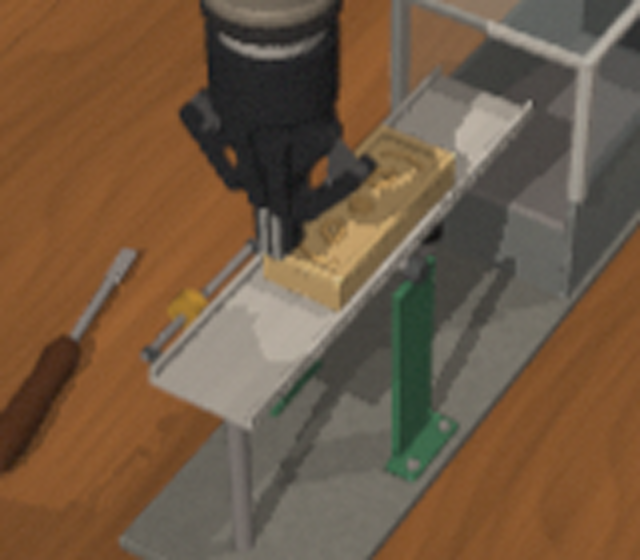

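drive_tool([
  {"gripper":255,"offset":[0,0,0.035],"angular":[0,0,0]},
  {"gripper":255,"offset":[-0.004,0,0.036],"angular":[0,0,0]},
  {"gripper":255,"offset":[-0.009,0,0.036],"angular":[0,0,0]},
  {"gripper":255,"offset":[-0.013,0,0.036],"angular":[0,0,0]},
  {"gripper":255,"offset":[-0.013,0,0.036],"angular":[0,0,0]},
])

```text
t: 11.35
eef_pos: [0.5438, 0.0564, 0.2723]
tool_rot: [0.001, 0.715, 0.699, 0.0]
contact_force: [0.0, -0.6, 0.2]
gripper_width: -0.001
grasp_force: 0.0
```

drive_tool([
  {"gripper":255,"offset":[0.006,0,-0.036],"angular":[0,0,0]},
  {"gripper":255,"offset":[0.006,0,-0.036],"angular":[0,0,0]},
  {"gripper":255,"offset":[0.006,0,-0.036],"angular":[0,0,0]},
  {"gripper":255,"offset":[0.006,0,-0.036],"angular":[0,0,0]},
])

```text
t: 11.75
eef_pos: [0.5432, 0.063, 0.3073]
tool_rot: [0.0, 0.715, 0.7, -0.0]
contact_force: [-0.2, -1.0, 0.0]
gripper_width: 0.003
grasp_force: 0.0
```

```bash
python3 -c "
from h import *
look(n=4)"
```

```text
t 11.8 shift 0 0.15 score 0.985 X -0.0726 lat -0.0002 z 0.3069
t 11.85 shift 0 0.15 score 0.985 X -0.0727 lat -0.0002 z 0.3068
t 11.9 shift 0 0.15 score 0.985 X -0.0727 lat -0.0002 z 0.3067
t 11.95 shift 0 0.16 score 0.985 X -0.0728 lat -0.0002 z 0.3068
```

drive_tool([
  {"gripper":255,"offset":[0,0,0.034],"angular":[0,0,0]},
  {"gripper":255,"offset":[-0.004,0,0.035],"angular":[0,0,0]},
  {"gripper":255,"offset":[-0.007,0,0.035],"angular":[0,0,0]},
  {"gripper":255,"offset":[-0.01,0,0.035],"angular":[0,0,0]},
])

```text
t: 12.35
eef_pos: [0.5436, 0.0531, 0.2733]
tool_rot: [0.0, 0.715, 0.7, 0.0]
contact_force: [0.5, 0.1, 0.8]
gripper_width: 0.004
grasp_force: 0.2
```

drive_tool([
  {"gripper":255,"offset":[0.006,0,-0.036],"angular":[0,0,0]},
  {"gripper":255,"offset":[0.006,0,-0.036],"angular":[0,0,0]},
  {"gripper":255,"offset":[0.006,0,-0.036],"angular":[0,0,0]},
  {"gripper":255,"offset":[0.006,0,-0.036],"angular":[0,0,0]},
  {"gripper":255,"offset":[0.006,0,-0.036],"angular":[0,0,0]},
])

```text
t: 12.85
eef_pos: [0.543, 0.0589, 0.3079]
tool_rot: [-0.0, 0.715, 0.7, -0.0]
contact_force: [-0.3, -0.0, 0.2]
gripper_width: 0.003
grasp_force: 0.0
```

```bash
python3 -c "
from h import *
look(n=4)"
```

```text
t 12.9 shift 0 0.15 score 0.985 X -0.0687 lat -0.0002 z 0.3079
t 12.95 shift 0 0.15 score 0.985 X -0.0687 lat -0.0001 z 0.3078
t 13.0 shift 0 0.15 score 0.985 X -0.0688 lat -0.0001 z 0.3079
t 13.05 shift 0 0.15 score 0.985 X -0.0689 lat -0.0 z 0.308
```

drive_tool([
  {"gripper":255,"offset":[0,0,0.035],"angular":[0,0,0]},
  {"gripper":255,"offset":[-0.004,0,0.036],"angular":[0,0,0]},
  {"gripper":255,"offset":[-0.007,0,0.036],"angular":[0,0,0]},
  {"gripper":255,"offset":[-0.01,0,0.036],"angular":[0,0,0]},
])

```text
t: 13.45
eef_pos: [0.5436, 0.0491, 0.2734]
tool_rot: [0.0, 0.715, 0.7, 0.0]
contact_force: [-0.7, 0.2, 1.3]
gripper_width: -0.002
grasp_force: 0.2
```

drive_tool([
  {"gripper":255,"offset":[0.006,0,-0.036],"angular":[0,0,0]},
  {"gripper":255,"offset":[0.006,0,-0.036],"angular":[0,0,0]},
  {"gripper":255,"offset":[0.006,0,-0.036],"angular":[0,0,0]},
  {"gripper":255,"offset":[0.006,0,-0.036],"angular":[0,0,0]},
  {"gripper":255,"offset":[0.006,0,-0.036],"angular":[0,0,0]},
])

```text
t: 13.95
eef_pos: [0.5429, 0.0549, 0.308]
tool_rot: [-0.0, 0.715, 0.7, -0.0]
contact_force: [-1.6, 0.5, 1.3]
gripper_width: -0.0
grasp_force: 0.0
```

```bash
python3 -c "
from h import *
look(n=4)"
```

```text
t 14.0 shift 0 0.15 score 0.985 X -0.0647 lat -0.0002 z 0.3079
t 14.05 shift 0 0.15 score 0.985 X -0.0647 lat -0.0001 z 0.3079
t 14.1 shift 0 0.15 score 0.985 X -0.0648 lat -0.0001 z 0.3079
t 14.15 shift 0 0.15 score 0.985 X -0.0649 lat -0.0 z 0.308
```

c ≈ 23 mm, still level; next nudge.

drive_tool([
  {"gripper":255,"offset":[0,0,0.035],"angular":[0,0,0]},
  {"gripper":255,"offset":[-0.004,0,0.036],"angular":[0,0,0]},
  {"gripper":255,"offset":[-0.007,0,0.036],"angular":[0,0,0]},
  {"gripper":255,"offset":[-0.01,0,0.036],"angular":[0,0,0]},
])

```text
t: 14.55
eef_pos: [0.5435, 0.0451, 0.2734]
tool_rot: [0.0, 0.715, 0.7, 0.0]
contact_force: [-0.1, -0.1, -0.8]
gripper_width: -0.001
grasp_force: 0.2
```

drive_tool([
  {"gripper":255,"offset":[0.006,0,-0.036],"angular":[0,0,0]},
  {"gripper":255,"offset":[0.006,0,-0.036],"angular":[0,0,0]},
  {"gripper":255,"offset":[0.006,0,-0.036],"angular":[0,0,0]},
  {"gripper":255,"offset":[0.006,0,-0.036],"angular":[0,0,0]},
  {"gripper":255,"offset":[0.006,0,-0.036],"angular":[0,0,0]},
])

```text
t: 15.05
eef_pos: [0.5428, 0.0509, 0.308]
tool_rot: [-0.0, 0.715, 0.7, -0.0]
contact_force: [0.4, -0.8, 0.8]
gripper_width: -0.0
grasp_force: 0.0
```

```bash
python3 -c "
from h import *
look(n=4)"
```

```text
t 15.1 shift 0 0.15 score 0.985 X -0.0607 lat -0.0001 z 0.3079
t 15.15 shift 0 0.15 score 0.985 X -0.0608 lat -0.0001 z 0.3079
t 15.2 shift 0 0.15 score 0.985 X -0.0608 lat -0.0001 z 0.3079
t 15.25 shift 0 0.15 score 0.985 X -0.0609 lat -0.0 z 0.308
```

c ≈ 27 mm, still level.

drive_tool([
  {"gripper":255,"offset":[0,0,0.035],"angular":[0,0,0]},
  {"gripper":255,"offset":[-0.004,0,0.036],"angular":[0,0,0]},
  {"gripper":255,"offset":[-0.007,0,0.036],"angular":[0,0,0]},
  {"gripper":255,"offset":[-0.01,0,0.036],"angular":[0,0,0]},
])

```text
t: 15.65
eef_pos: [0.5434, 0.0411, 0.2734]
tool_rot: [0.0, 0.715, 0.7, 0.0]
contact_force: [0.3, 0.3, -0.5]
gripper_width: -0.003
grasp_force: 0.2
```

drive_tool([
  {"gripper":255,"offset":[0.006,0,-0.036],"angular":[0,0,0]},
  {"gripper":255,"offset":[0.006,0,-0.036],"angular":[0,0,0]},
  {"gripper":255,"offset":[0.006,0,-0.036],"angular":[0,0,0]},
  {"gripper":255,"offset":[0.006,0,-0.036],"angular":[0,0,0]},
  {"gripper":255,"offset":[0.006,0,-0.036],"angular":[0,0,0]},
])

```text
t: 16.15
eef_pos: [0.5428, 0.0469, 0.308]
tool_rot: [-0.0, 0.715, 0.7, -0.0]
contact_force: [-0.3, -0.1, -1.1]
gripper_width: -0.001
grasp_force: 0.0
```

```bash
python3 -c "
from h import *
look(n=4)"
```

```text
t 16.2 shift 0 0.15 score 0.985 X -0.0567 lat -0.0002 z 0.3079
t 16.25 shift 0 0.15 score 0.985 X -0.0568 lat -0.0001 z 0.3079
t 16.3 shift 0 0.14 score 0.986 X -0.0568 lat -0.0001 z 0.3079
t 16.35 shift 0 0.16 score 0.985 X -0.0569 lat -0.0 z 0.308
```

c ≈ 31 mm, still level.

drive_tool([
  {"gripper":255,"offset":[0,0,0.035],"angular":[0,0,0]},
  {"gripper":255,"offset":[-0.004,0,0.036],"angular":[0,0,0]},
  {"gripper":255,"offset":[-0.007,0,0.036],"angular":[0,0,0]},
  {"gripper":255,"offset":[-0.01,0,0.036],"angular":[0,0,0]},
])

```text
t: 16.75
eef_pos: [0.5433, 0.0371, 0.2734]
tool_rot: [0.0, 0.715, 0.7, 0.0]
contact_force: [-0.1, 0.3, 0.1]
gripper_width: -0.006
grasp_force: 0.2
```

drive_tool([
  {"gripper":255,"offset":[0.006,0,-0.036],"angular":[0,0,0]},
  {"gripper":255,"offset":[0.006,0,-0.036],"angular":[0,0,0]},
  {"gripper":255,"offset":[0.006,0,-0.036],"angular":[0,0,0]},
  {"gripper":255,"offset":[0.006,0,-0.036],"angular":[0,0,0]},
  {"gripper":255,"offset":[0.006,0,-0.036],"angular":[0,0,0]},
])

```text
t: 17.25
eef_pos: [0.5427, 0.0429, 0.3079]
tool_rot: [-0.0, 0.715, 0.7, -0.0]
contact_force: [-0.5, 0.1, 0.7]
gripper_width: 0.001
grasp_force: 0.0
```

```bash
python3 -c "
from h import *
look(n=4)"
```

```text
t 17.3 shift 0 0.15 score 0.985 X -0.0527 lat -0.0002 z 0.3079
t 17.35 shift 0 0.15 score 0.985 X -0.0528 lat -0.0001 z 0.3079
t 17.4 shift 0 0.15 score 0.985 X -0.0528 lat -0.0001 z 0.3079
t 17.45 shift 0 0.15 score 0.985 X -0.0529 lat -0.0 z 0.308
```

c ≈ 35 mm, still level.

drive_tool([
  {"gripper":255,"offset":[0,0,0.035],"angular":[0,0,0]},
  {"gripper":255,"offset":[-0.004,0,0.036],"angular":[0,0,0]},
  {"gripper":255,"offset":[-0.007,0,0.036],"angular":[0,0,0]},
  {"gripper":255,"offset":[-0.01,0,0.036],"angular":[0,0,0]},
])

```text
t: 17.85
eef_pos: [0.5432, 0.0331, 0.2734]
tool_rot: [0.0, 0.715, 0.7, 0.0]
contact_force: [0.4, 0.0, 0.6]
gripper_width: 0.0
grasp_force: 0.2
```

drive_tool([
  {"gripper":255,"offset":[0.006,0,-0.036],"angular":[0,0,0]},
  {"gripper":255,"offset":[0.006,0,-0.036],"angular":[0,0,0]},
  {"gripper":255,"offset":[0.006,0,-0.036],"angular":[0,0,0]},
  {"gripper":255,"offset":[0.006,0,-0.036],"angular":[0,0,0]},
  {"gripper":255,"offset":[0.006,0,-0.036],"angular":[0,0,0]},
])

```text
t: 18.35
eef_pos: [0.5426, 0.0389, 0.308]
tool_rot: [-0.0, 0.715, 0.7, -0.0]
contact_force: [-0.8, 0.6, -0.3]
gripper_width: 0.002
grasp_force: 0.0
```

```bash
python3 -c "
from h import *
look(n=4)"
```

```text
t 18.4 shift 0 0.15 score 0.985 X -0.0487 lat -0.0002 z 0.3079
t 18.45 shift 0 0.15 score 0.985 X -0.0488 lat -0.0001 z 0.3079
t 18.5 shift 0 0.15 score 0.985 X -0.0488 lat -0.0001 z 0.3079
t 18.55 shift 0 0.15 score 0.985 X -0.0489 lat -0.0 z 0.308
```

c ≈ 39 mm, still level.

drive_tool([
  {"gripper":255,"offset":[0,0,0.035],"angular":[0,0,0]},
  {"gripper":255,"offset":[-0.004,0,0.036],"angular":[0,0,0]},
  {"gripper":255,"offset":[-0.007,0,0.036],"angular":[0,0,0]},
  {"gripper":255,"offset":[-0.01,0,0.036],"angular":[0,0,0]},
])

```text
t: 18.95
eef_pos: [0.5431, 0.0291, 0.2734]
tool_rot: [0.0, 0.715, 0.7, 0.0]
contact_force: [0.5, 0.8, -0.1]
gripper_width: -0.003
grasp_force: 0.1
```

drive_tool([
  {"gripper":255,"offset":[0.006,0,-0.036],"angular":[0,0,0]},
  {"gripper":255,"offset":[0.006,0,-0.036],"angular":[0,0,0]},
  {"gripper":255,"offset":[0.006,0,-0.036],"angular":[0,0,0]},
  {"gripper":255,"offset":[0.006,0,-0.036],"angular":[0,0,0]},
  {"gripper":255,"offset":[0.006,0,-0.036],"angular":[0,0,0]},
])

```text
t: 19.45
eef_pos: [0.5425, 0.0349, 0.3079]
tool_rot: [-0.0, 0.715, 0.7, -0.0]
contact_force: [-0.0, 0.4, 0.4]
gripper_width: 0.005
grasp_force: 0.0
```

```bash
python3 -c "
from h import *
look(n=4)"
```

```text
t 19.5 shift 0 -1.68 score 0.969 X -0.0447 lat -0.0002 z 0.3079
t 19.55 shift 0 -1.67 score 0.968 X -0.0448 lat -0.0001 z 0.3079
t 19.6 shift 0 -1.68 score 0.969 X -0.0448 lat -0.0001 z 0.3079
t 19.65 shift 0 -1.68 score 0.969 X -0.0449 lat -0.0 z 0.308
```

The tray has started to lift; raise the hand well clear and wait.

drive_tool([
  {"gripper":255,"offset":[0.01,0,-0.04],"angular":[0,0,0]},
  {"gripper":255,"offset":[0.02,0,-0.07],"angular":[0,0,0]},
  {"gripper":255,"offset":[0.02,0,-0.07],"angular":[0,0,0]},
  {"gripper":255,"offset":[0.02,0,-0.07],"angular":[0,0,0]},
  {"gripper":255,"offset":[0.02,0,-0.07],"angular":[0,0,0]},
])

```text
t: 20.15
eef_pos: [0.5427, 0.0546, 0.3771]
tool_rot: [-0.001, 0.715, 0.699, -0.001]
contact_force: [0.3, -0.3, -0.3]
gripper_width: -0.004
grasp_force: 0.0
```

drive_tool([
  {"gripper":255,"offset":[0,0,0],"angular":[0,0,0]},
  {"gripper":255,"offset":[0,0,0],"angular":[0,0,0]},
  {"gripper":255,"offset":[0,0,0],"angular":[0,0,0]},
  {"gripper":255,"offset":[0,0,0],"angular":[0,0,0]},
  {"gripper":255,"offset":[0,0,0],"angular":[0,0,0]},
])

```text
t: 20.65
eef_pos: [0.5432, 0.0552, 0.3783]
tool_rot: [-0.0, 0.715, 0.7, -0.0]
contact_force: [0.5, 0.2, 0.7]
gripper_width: -0.002
grasp_force: 0.0
```

drive_tool([
  {"gripper":255,"offset":[0,0,0],"angular":[0,0,0]},
  {"gripper":255,"offset":[0,0,0],"angular":[0,0,0]},
  {"gripper":255,"offset":[0,0,0],"angular":[0,0,0]},
  {"gripper":255,"offset":[0,0,0],"angular":[0,0,0]},
  {"gripper":255,"offset":[0,0,0],"angular":[0,0,0]},
])

```text
t: 21.15
eef_pos: [0.5432, 0.0553, 0.3784]
tool_rot: [0.0, 0.714, 0.7, 0.0]
contact_force: [0.2, -0.4, -0.8]
gripper_width: 0.0
grasp_force: 0.0
```

```bash
python3 -c "
from h import *
look(n=3)"
```

```text
t 21.2 shift 0 -1.71 score 0.967 X -0.065 lat 0.0002 z 0.3784
t 21.25 shift 0 -1.71 score 0.967 X -0.065 lat 0.0001 z 0.3784
t 21.3 shift 0 -1.71 score 0.966 X -0.065 lat 0.0001 z 0.3784
```

drive_tool([
  {"gripper":255,"offset":[-0.01,0,0.04],"angular":[0,0,0]},
  {"gripper":255,"offset":[-0.02,0,0.07],"angular":[0,0,0]},
  {"gripper":255,"offset":[-0.02,0,0.07],"angular":[0,0,0]},
])

```text
t: 21.6
eef_pos: [0.5407, 0.0331, 0.3045]
tool_rot: [-0.002, 0.715, 0.699, -0.003]
contact_force: [-1.5, -0.7, -1.1]
gripper_width: 0.0
grasp_force: 0.0
```

```bash
python3 -c "
from h import *
look(n=1)"
```

```text
t 21.65 shift 0 -1.68 score 0.969 X -0.0442 lat -0.0007 z 0.3071
```

drive_tool([
  {"gripper":255,"offset":[0,0,0.034],"angular":[0,0,0]},
  {"gripper":255,"offset":[-0.004,0,0.034],"angular":[0,0,0]},
  {"gripper":255,"offset":[-0.0065,0,0.034],"angular":[0,0,0]},
  {"gripper":255,"offset":[-0.0085,0,0.034],"angular":[0,0,0]},
])

```text
t: 22.05
eef_pos: [0.5436, 0.027, 0.2765]
tool_rot: [0.001, 0.715, 0.7, 0.001]
contact_force: [0.7, -0.1, 0.2]
gripper_width: 0.0
grasp_force: 0.1
```

drive_tool([
  {"gripper":255,"offset":[0.006,0,-0.036],"angular":[0,0,0]},
  {"gripper":255,"offset":[0.01,0,-0.07],"angular":[0,0,0]},
  {"gripper":255,"offset":[0.01,0,-0.07],"angular":[0,0,0]},
  {"gripper":255,"offset":[0.01,0,-0.07],"angular":[0,0,0]},
  {"gripper":255,"offset":[0.01,0,-0.07],"angular":[0,0,0]},
])

```text
t: 22.55
eef_pos: [0.5426, 0.0365, 0.3445]
tool_rot: [0.0, 0.715, 0.7, -0.0]
contact_force: [0.1, 0.3, -0.3]
gripper_width: 0.002
grasp_force: 0.0
```

```bash
python3 -c "
from h import *
look(n=4)"
```

```text
t 22.6 shift 0 -2.67 score 0.959 X -0.0461 lat -0.0002 z 0.344
t 22.65 shift 0 -2.67 score 0.96 X -0.0461 lat -0.0002 z 0.3437
t 22.7 shift 0 -2.67 score 0.96 X -0.0462 lat -0.0002 z 0.3436
t 22.75 shift 0 -2.66 score 0.96 X -0.0463 lat -0.0002 z 0.3437
```

drive_tool([
  {"gripper":255,"offset":[0,0,0],"angular":[0,0,0]},
  {"gripper":255,"offset":[0,0,0],"angular":[0,0,0]},
  {"gripper":255,"offset":[0,0,0],"angular":[0,0,0]},
  {"gripper":255,"offset":[0,0,0],"angular":[0,0,0]},
  {"gripper":255,"offset":[0,0,0],"angular":[0,0,0]},
])

```text
t: 23.25
eef_pos: [0.5428, 0.0368, 0.3444]
tool_rot: [-0.0, 0.714, 0.7, -0.0]
contact_force: [0.3, -0.3, -0.2]
gripper_width: -0.003
grasp_force: 0.0
```

drive_tool([
  {"gripper":255,"offset":[0,0,0],"angular":[0,0,0]},
  {"gripper":255,"offset":[0,0,0],"angular":[0,0,0]},
  {"gripper":255,"offset":[0,0,0],"angular":[0,0,0]},
  {"gripper":255,"offset":[0,0,0],"angular":[0,0,0]},
  {"gripper":255,"offset":[0,0,0],"angular":[0,0,0]},
])

```text
t: 23.75
eef_pos: [0.5428, 0.0368, 0.3444]
tool_rot: [0.0, 0.714, 0.7, -0.0]
contact_force: [0.4, -0.2, 0.6]
gripper_width: -0.003
grasp_force: 0.0
```

```bash
python3 -c "
from h import *
look(n=1)
for a in (0,.02,.05,.1):
    x,z=-.165*np.cos(a)+.004*np.sin(a), .165*np.sin(a)+.004*np.cos(a)
    print(a,proj('side',np.r_[P+x*D,.181+z]))
o=bot.get_obs(); print(o['eef_pos'])
"
```

```text
t 23.8 shift 0 -2.67 score 0.96 X -0.0465 lat 0.0001 z 0.3444
0 [[271.08225474 249.66419832]]
0.02 [[271.03685967 248.71351081]]
0.05 [[270.99812266 247.25115004]]
0.1 [[271.01257134 244.72021009]]
[0.54283755 0.03677616 0.34440045]
```

drive_tool([
  {"gripper":255,"offset":[-0.002,0,0.045],"angular":[0,0,0]},
  {"gripper":255,"offset":[-0.005,0,0.076],"angular":[0,0,0]},
  {"gripper":255,"offset":[-0.009,0,0.076],"angular":[0,0,0]},
  {"gripper":255,"offset":[-0.0135,0,0.076],"angular":[0,0,0]},
  {"gripper":255,"offset":[0,0,0.04],"angular":[0,0,0]},
])

```text
t: 24.3
eef_pos: [0.5417, 0.0335, 0.3026]
tool_rot: [-0.002, 0.716, 0.698, -0.003]
contact_force: [1.5, -0.3, -0.6]
gripper_width: -0.001
grasp_force: 0.0
```

drive_tool([
  {"gripper":255,"offset":[0,0,-0.04],"angular":[0,0,0]},
  {"gripper":255,"offset":[0,0,-0.04],"angular":[0,0,0]},
])

```text
t: 24.5
eef_pos: [0.546, 0.0383, 0.3524]
tool_rot: [0.004, 0.714, 0.7, 0.005]
contact_force: [0.6, 0.4, -0.2]
gripper_width: 0.003
grasp_force: 0.0
```

```bash
python3 -c "
from h import *
look(n=6)"
```

```text
t 24.55 shift 0 -7.9 score 0.877 X -0.0473 lat 0.0022 z 0.3496
t 24.6 shift 0 -9.03 score 0.846 X -0.0467 lat 0.0012 z 0.3474
t 24.65 shift 1 -10.2 score 0.818 X -0.0463 lat 0.0005 z 0.3459
t 24.7 shift 1 -11.46 score 0.793 X -0.0461 lat 0.0001 z 0.3448
t 24.75 shift 1 -12.93 score 0.769 X -0.0461 lat -0.0001 z 0.3442
t 24.8 shift 1 -14.53 score 0.756 X -0.0461 lat -0.0002 z 0.3438
```

It is swinging over by itself with the hand clear; lift higher and wait.

drive_tool([
  {"gripper":255,"offset":[0,0,-0.04],"angular":[0,0,0]},
  {"gripper":255,"offset":[0,0,-0.06],"angular":[0,0,0]},
  {"gripper":255,"offset":[0,0,-0.06],"angular":[0,0,0]},
  {"gripper":255,"offset":[0,0,-0.06],"angular":[0,0,0]},
  {"gripper":255,"offset":[0,0,-0.06],"angular":[0,0,0]},
])

```text
t: 25.3
eef_pos: [0.5422, 0.0364, 0.4028]
tool_rot: [-0.001, 0.715, 0.7, -0.001]
contact_force: [0.4, -0.4, -0.6]
gripper_width: -0.002
grasp_force: 0.0
```

drive_tool([
  {"gripper":255,"offset":[0,0,0],"angular":[0,0,0]},
  {"gripper":255,"offset":[0,0,0],"angular":[0,0,0]},
  {"gripper":255,"offset":[0,0,0],"angular":[0,0,0]},
  {"gripper":255,"offset":[0,0,0],"angular":[0,0,0]},
  {"gripper":255,"offset":[0,0,0],"angular":[0,0,0]},
])

```text
t: 25.8
eef_pos: [0.5428, 0.0368, 0.4043]
tool_rot: [-0.0, 0.714, 0.7, -0.0]
contact_force: [0.3, -0.2, -1.1]
gripper_width: 0.002
grasp_force: 0.0
```

drive_tool([
  {"gripper":255,"offset":[0,0,0],"angular":[0,0,0]},
  {"gripper":255,"offset":[0,0,0],"angular":[0,0,0]},
  {"gripper":255,"offset":[0,0,0],"angular":[0,0,0]},
  {"gripper":255,"offset":[0,0,0],"angular":[0,0,0]},
  {"gripper":255,"offset":[0,0,0],"angular":[0,0,0]},
])

```text
t: 26.3
eef_pos: [0.5428, 0.0368, 0.4044]
tool_rot: [0.0, 0.714, 0.7, 0.0]
contact_force: [0.3, -0.5, -0.6]
gripper_width: 0.004
grasp_force: 0.0
```

drive_tool([
  {"gripper":255,"offset":[0,0,0],"angular":[0,0,0]},
  {"gripper":255,"offset":[0,0,0],"angular":[0,0,0]},
  {"gripper":255,"offset":[0,0,0],"angular":[0,0,0]},
  {"gripper":255,"offset":[0,0,0],"angular":[0,0,0]},
  {"gripper":255,"offset":[0,0,0],"angular":[0,0,0]},
])

```text
t: 26.8
eef_pos: [0.5428, 0.0368, 0.4044]
tool_rot: [0.0, 0.714, 0.7, 0.0]
contact_force: [-0.1, 0.2, 0.2]
gripper_width: -0.002
grasp_force: 0.0
```

drive_tool([
  {"gripper":255,"offset":[0,0,0],"angular":[0,0,0]},
  {"gripper":255,"offset":[0,0,0],"angular":[0,0,0]},
  {"gripper":255,"offset":[0,0,0],"angular":[0,0,0]},
  {"gripper":255,"offset":[0,0,0],"angular":[0,0,0]},
  {"gripper":255,"offset":[0,0,0],"angular":[0,0,0]},
])

```text
t: 27.3
eef_pos: [0.5428, 0.0368, 0.4044]
tool_rot: [0.0, 0.715, 0.7, -0.0]
contact_force: [-0.1, -0.1, 0.5]
gripper_width: 0.001
grasp_force: 0.0
```

```bash
python3 -c "
from h import *
look(n=2)
s=optics.read_camera('side'); cv2.imwrite('pics/z.png',cv2.resize(s[80:290,220:430],None,fx=2.8,fy=2.8,interpolation=2))"
```

```text
t 27.35 shift 0 0.13 score 0.981 X -0.0465 lat 0.0002 z 0.4044
t 27.4 shift 0 0.13 score 0.981 X -0.0465 lat 0.0001 z 0.4044
```

View pics/z.png

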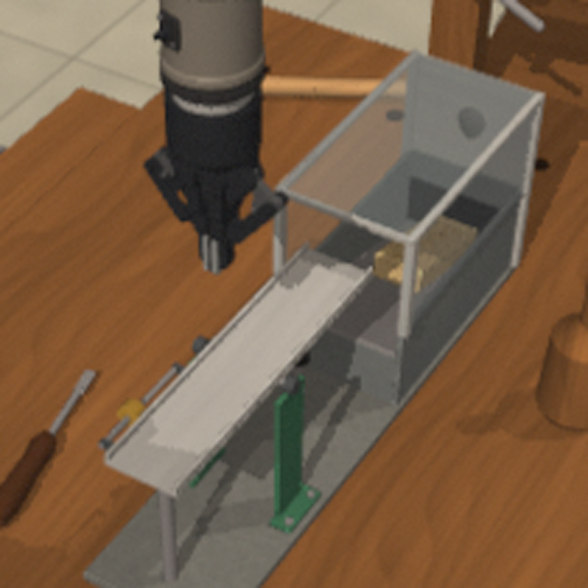

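```bash
python3 -c "
from h import *
a=optics.read_camera('side')
for _ in range(9): b=optics.read_camera('side')
print(cv2.absdiff(a,b)[150:200,340:410].max(), bot.get_obs()['t'])
for z in (.05,.07,.09): print(z,[(ray('side',[p],z)[0,:2]-P)@D-.315 for p in ([354.5,174],[370,184],[390,159])])
"
```

```text
7 27.95
0.05 [np.float64(0.01606872338859916), np.float64(0.0002594119750367607), np.float64(0.1403091038075639)]
0.07 [np.float64(-0.005174715596341917), np.float64(-0.020712771126188023), np.float64(0.11693395058774986)]
0.09 [np.float64(-0.02641815458128305), np.float64(-0.041684954227412585), np.float64(0.0935587973679356)]
```

```bash
python3 -c "
from station import bot
print(bot.hand_in())"
```

```text
the job is handed in; nothing more can be done
None
```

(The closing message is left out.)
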